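Build the keyed steamer stack

TASK

Put the steamer together: set the deep tray on the steaming pot, then the shallow tray on the deep one, then the lid on top, each turned so that the notch in its flange drops over the key of the piece below and it sits level and fully home. Set each piece down rather than dropping it, let go, and do not shift the other kitchen things.

Things in the scene. Friction and masses are not known exactly. Their poses are not given: they have to be found in the camera images.
- pot_mouth (a point): Centre of the steaming pot's mouth, at rim height, 70 mm above the platform; z up, x points to the pot's key. The rim is thin, round, 104 mm outside, 98 mm inside. Key: an upright tongue 24 mm wide (along y), 5 mm thick, just outside the rim 54 to 59 mm from the axis at +x, rising 10 mm above the rim. It points away from the robot, give or take 35 degrees.
- pot: The aluminium steaming pot, fixed to the platform, open at the top: belly 140 mm wide, 70 mm high to the rim, narrow mouth; a loop handle on each side (local +y and -y, out to 94 mm from the axis, 36 mm up). Origin: centre of its underside.
- deep_bar (a point): Grip of the deep tray: centre of the wooden bar spanning its tub along local y, on the tray's axis, 60.5 mm above its underside, 50 mm above the tub floor; x towards key and notch. Bar 10 mm wide (along x), 13 mm tall, top 9 mm below the rim; 44 mm free each side up to the wall: enter with the fingers part open (about 40 mm). Home on the pot it is 54.5 mm above point pot_mouth.
- deep: Deep steaming tray, loose, 0.22 kg, aluminium, 76 mm high; tub wall 104 mm outside, 98 inside. Below it a flange 120 mm wide, 4 thick, and a 6 mm tapered foot (95 to 88 mm): the foot enters the rim below, the flange rests on it. Flange notch at local +x, 30 mm wide, open outward. Above it at +x its own key: tongue 12 mm wide, 54 to 59 mm from axis, 10 mm above its rim. Origin: underside centre.
- shallow_bar (a point): Grip of the shallow tray: centre of the wooden bar spanning its tub along local y (10 mm wide along x, 13 mm tall, top 9 mm below the rim, 44 mm free each side: fingers part open), on the tray's axis, 36.5 mm above its underside, 26 mm above the tub floor; z up, x towards key and notch. Home on the deep tray it is 46 mm above the deep tray's bar centre.
- shallow: Shallow steaming tray, loose, 0.17 kg: same width, foot, flange, bar and 12 mm key as the deep tray, but 52 mm high, and its flange notch at local +x (straight below its key) is 17 mm wide: it fits over a 12 mm key, not over the pot's. Origin: underside centre.
- lid_bar (a point): Grip of the lid: centre of its wooden handle bar along local y, 60 mm long, 12 mm wide (along x), 16 mm tall, on two short posts, on the lid's axis, 35 mm above the lid's underside and 17 mm above the dome; z up, x towards the notch. Home on the shallow tray it is 44.5 mm above the shallow tray's bar centre.
- lid: The lid, loose, 0.16 kg: low aluminium dome on the same foot and 120 mm flange as the trays, with a 17 mm notch open outward in the flange at local +x; no key. 43 mm high with its wooden handle. Origin: underside centre.
- cup: Small clay cup, 48 mm wide, 50 mm high. Origin: underside centre at rest, z up. Leave it alone.
- spice: Small glass jar with white cap, 46 mm wide, 56 mm high. Origin: underside centre at rest, z up. Leave it alone.
- sauce: Tall brown sauce bottle, 56 mm wide, 190 mm high. Origin: underside centre at rest, z up. Leave it alone.
- tin: Steel tin, 60 mm wide, 60 mm high. Origin: underside centre at rest, z up. Leave it alone.
- pestle: Hardwood pestle lying along its x axis, 200 mm long, 42 mm high. Origin: underside centre at rest, z up. Leave it alone.
- basket: Lidded woven rice basket, 98 mm wide, 83 mm high. Origin: underside centre at rest, z up. Leave it alone.
Mind the look-alikes: they are no part of the job. Leave any blue or red look-alike of the shallow alone.

How it is judged (in metres and radians):
On the way, in this order (a step that is already met when the one before it is completed fails the run):
1. the deep tray is home on the pot (z of deep_bar in the frame of pot_mouth between 0.0505 and 0.057 m and horizontal distance between deep_bar and pot_mouth below 0.006 m and angle between the x axis of deep_bar and the x axis of pot_mouth, either way round below 0.1 rad and angle between deep_bar's own z axis and vertical below 0.05 rad), for 0.2 s.
2. the shallow tray is home on the deep tray (all of step 1 and z of shallow_bar in the frame of deep_bar between 0.042 and 0.0485 m and horizontal distance between shallow_bar and deep_bar below 0.006 m and angle between the x axis of shallow_bar and the x axis of deep_bar, either way round below 0.1 rad and angle between shallow_bar's own z axis and vertical below 0.05 rad), for 0.2 s.
3. the lid is home on the shallow tray (all of step 2 and z of lid_bar in the frame of shallow_bar between 0.0405 and 0.047 m and horizontal distance between lid_bar and shallow_bar below 0.006 m and angle between the x axis of lid_bar and the x axis of shallow_bar, either way round below 0.1 rad and angle between lid_bar's own z axis and vertical below 0.05 rad), for 0.2 s.
At the end, for the whole second after the job is handed in: Deep tray on pot, shallow tray on deep tray, lid on shallow tray, each at its home height (within 2.5 mm above), centred within 6 mm on the piece below, notch over key (x axes within 0.10 rad), tilted less than 0.05 rad, all at rest and not touched by the fingers (all of step 3 and linear speed of each of deep, shallow, lid below 0.02 m/s and contact force between the fingers and deep below 0.1 N and contact force between the fingers and shallow below 0.1 N and contact force between the fingers and lid below 0.1 N).
It fails at once if a bystander (cup, spice jar, sauce bottle, tin, pestle or basket) was shifted by more than 25 mm (distance of any of cup, spice, sauce, tin, pestle, basket from where it was at the start of the episode above 0.025 m).
It fails at once if a tray or the lid was dropped (falling free faster than 0.8 m/s, as from more than about 33 mm) ((contact force between each of the arm, the fingers and deep below 0.05 N and linear speed of deep above 0.8 m/s) or (contact force between each of the arm, the fingers and shallow below 0.05 N and linear speed of shallow above 0.8 m/s) or (contact force between each of the arm, the fingers and lid below 0.05 N and linear speed of lid above 0.8 m/s)).
It also fails if it takes over 72 s, if anything falls off the work surface, if the arm or the gripper's body presses on something with over 40 N, if the wrist force passes 120 N, or if a joint passes its speed limit or range.

ROBOT

A 6-joint arm with a two-finger parallel gripper is mounted at the origin on the work surface. World frame = base frame: x ahead of the robot, y to its left, z up, the work surface at z = 0. Lengths are in mm, angles in rad, forces in N, time in s.
With the tool pointing down it reaches from about 300 to 775 mm from the base axis. Payload 14.6 kg.
Tool frame: the origin (TCP) lies at the very end of the fingers, on their centre line; the grasp point (between the pads) lies 19 mm behind it; z points along the fingers, y is the direction in which the jaws open and shut (so a half turn about z gives the same grasp; the last joint's range is limited). The gripper opens to 94 mm and grips with 3 to 60 N. Pads are 16 mm wide; open, the fingers measure 119 mm over their backs; the gripper's body (75 mm by 177 mm) begins 78 mm behind the grasp point.
Start: joints at [-0.067, 0.3, 1.521, -0, 1.321, -0.067], TCP at [549.99, -0.002, 174.346] pointing down, gripper open.
Joint ranges: [-3.03, 3.03], [-0.79, 2.21], [0.23, 2.52], [-1.04, 4.18], [0, 3.07], [-2.55, 2.55]. Speed limits (rad/s): [2.22, 2.22, 2.57, 3.14, 3.14, 3.14].

INTERFACE

Orientations are given as [roll, pitch, yaw] about the fixed x, y, z axes, in that order (R = Rz(yaw) Ry(pitch) Rx(roll)).
In Python, from cell import manip gives the robot as it stands.
- The arm moves only by the shell command python3 -m inch 'ROWS' [FORCE]. ROWS is a JSON object of lists of equal length, an entry for each row: "grip": the opening, from -1 (shut) to 1 (fully open), so that 0 is half open; "travel": the shift along the world's x, y, z in cm, a list of three; "turn": the turn, a rotation vector about the world's x, y, z in degrees, a list of three. A call has 1 to 10 rows; each row is the pose to reach, as a shift and turn from the pose measured when the call began; what a row does not reach only later rows make up. A row lasts 1/8 s, in which the tool goes at most 62.5 mm and 10.7 degrees, less where a joint would pass 70% of its speed; a pose out of reach is approached as far as the arm can. A call with a gripper value outside its range is refused whole. The fingers move at their own pace and stop on an object; FORCE is the grip in N (left out, the last holds). Time passes only in rows, so rows that repeat a pose let the fingers close. It gives the time, the measured TCP pose, the force and the opening at its end, in the units of the state.
- manip.read_state(): the state, without advancing time (a new reading comes with each control period).
- manip.camera(name): name is "scene" or "side" or "wrist"; returns (picture, depth): 400x640x3 uint8, red, green, blue; 400x640 float32, mm along the optical axis (not along the pixel's ray), 0 where there is no reading.
- manip.calibration(name): a dict with "fx", "fy", "cx", "cy" (pixels), "k1" (the pictures are not rectified: a ray, as slopes to the right and down, at radius r is drawn at 1 + k1 r^2 times it, then the intrinsics apply), "world_from_camera" (4x4, takes a point from camera to world coordinates). Camera axes: x right, y up, looking along -z (the intrinsics and any distortion apply to the point x, -y, -z); pixel columns grow to the right and rows downward; lengths in mm; the calibration is good to about 2 mm. A picture is of the moment at which its call begins: read the wrist's pose just before it. calibration takes no time and is no camera call; for the wrist camera it gives the pose at the moment of the call.
- manip.sign_off(): hands the job in, once; it reports no verdict.
Trained networks look in the newest picture that a camera, given by its name, has taken for a name from the list of things; names that differ only in an ending like _2 or _b are one class to them, and where a whole thing is asked for, a point or a joint stands for the part that bears it (a point fixed in the world has none). Each returns a list of dicts, best first, with "p" (0 to 1); they miss things now and then, are a little off and sometimes report something else, mostly with a low value. They report only what shows in the picture. A call takes as long as a camera call. They do not tell look-alikes from the thing itself.
- manip.look_for(camera, label): "bbox" ([left, top, right, bottom] in pixels, round what is visible of it).
The state is a dict: "clock": time; "joints": joint angles; "qd": joint speeds; "effort": joint torques, N m; "eef_pos": TCP position; "eef_rot": TCP orientation; "wrist_force": force on the tool from outside, world axes, zero at the start; "moment": the same for the moment, N m; "finger_gap": finger opening in mm.
Only numpy, scipy, OpenCV 4.12 (cv2) and the standard library are available. Lean on these libraries where they do the work, as an engineer would, in place of code of your own. Each camera call takes 0.05 s, during which the arm holds its last target.

## Working session

There is one attempt and no reset: what is moved stays moved. The work goes in short steps, Python scripts to look and compute and a shell command to move; the robot and the scene stay as the last step left them, time stands still between calls to the robot, and variables do not carry over. Pictures are saved under pics/ and viewed, and the job is handed in when it is done.

```bash
mkdir -p pics; ls; python3 - <<'E'
from cell import manip
import cv2,numpy as np
print(manip.read_state())
for n in("scene","side","wrist"):
    im,d=manip.camera(n)
    cv2.imwrite(f"pics/{n}0.png",im[:,:,::-1]); np.savez(f"/tmp/{n}0.npz",im=im,d=d)
    c=manip.calibration(n); print(n,c)
E
```

```text
pics
{'clock': 0.0, 'joints': array([-6.65891993e-02,  3.00489878e-01,  1.52160496e+00,  1.73031494e-06,
        1.32067603e+00, -6.65730503e-02]), 'qd': array([-0.00036674,  0.00043604,  0.00171075, -0.00240871,  0.00098061,
       -0.00166977]), 'effort': array([-1.53750298e-03, -5.31805658e+01, -3.52735734e+01,  7.07558286e-02,
        2.43994006e-02, -4.79655944e-05]), 'eef_pos': array([5.49696423e+02, 2.37588284e-02, 1.73765946e+02]), 'eef_rot': array([-3.14041716e+00, -8.00518049e-05,  1.57077970e+00]), 'wrist_force': array([-0.67450308,  0.28097154, -0.03590249]), 'moment': array([-0.00615884, -0.02179283, -0.03351384]), 'finger_gap': 93.83290870049044}
scene {'fx': 514.2518258191085, 'fy': 514.2518258191085, 'cx': 317.97652604603815, 'cy': 200.8770759157949, 'k1': -0.08736970561549014, 'world_from_camera': array([[ 7.63420726e-01, -5.43834401e-01,  3.48472293e-01,
         9.68464573e+02],
       [ 6.45857400e-01,  6.36431963e-01, -4.21690142e-01,
        -4.86260990e+02],
       [ 7.55070042e-03,  5.46990403e-01,  8.37104824e-01,
         1.03626667e+03],
       [ 0.00000000
[... 367 characters left out ...]

        -6.43554405e+02],
       [-2.16845574e-02,  7.43685697e-01,  6.68177644e-01,
         6.66278958e+02],
       [ 0.00000000e+00,  0.00000000e+00,  0.00000000e+00,
         1.00000000e+00]])}
wrist {'fx': 311.79051382417884, 'fy': 311.79051382417884, 'cx': 321.4856453758356, 'cy': 201.71471451838798, 'k1': -0.030667826886436732, 'world_from_camera': array([[ 9.99999660e-01, -5.31241729e-04,  6.29914410e-04,
         5.49249237e+02],
       [ 3.33457795e-04,  9.59941092e-01,  2.80201692e-01,
         8.24601015e+01],
       [-7.53535559e-04, -2.80201387e-01,  9.59940943e-01,
         3.84240154e+02],
       [ 0.00000000e+00,  0.00000000e+00,  0.00000000e+00,
         1.00000000e+00]])}
```

View pics/scene0.png

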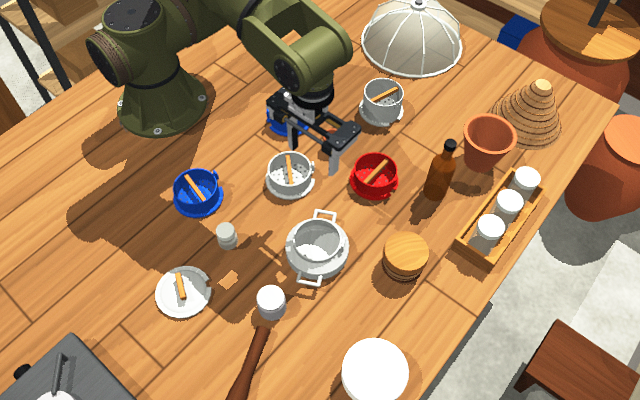

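View pics/side0.png

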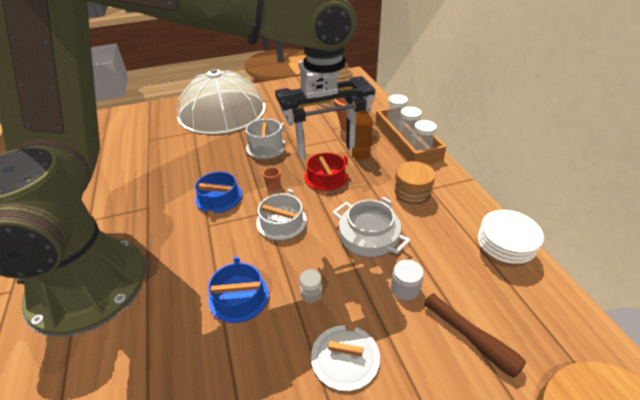

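View pics/wrist0.png

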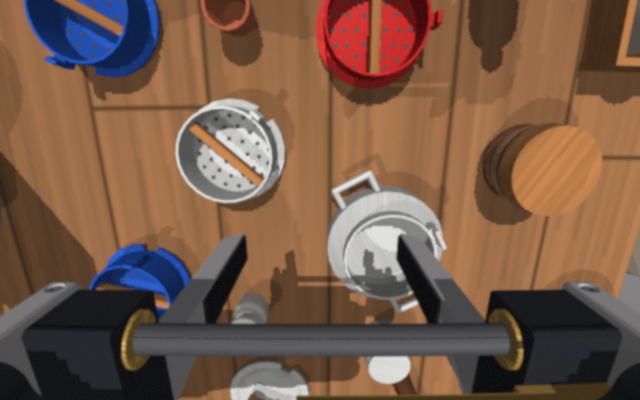

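Candidates in the scene picture: grey trays at (382,100) and (290,172); blue look-alikes at (197,190) and (287,120); a red one at (375,175); the lid at (183,290). The taller grey one at (382,100) should be the deep tray and the lower grey one at (290,172) the shallow. Next I measure them.

```bash
cat > h.py <<'E'
import numpy as np,cv2
from cell import manip
def cloud(d,c,im=None):
    K=np.array([[c["fx"],0,c["cx"]],[0,c["fy"],c["cy"]],[0,0,1]])
    v,u=np.mgrid[0:400,0:640]
    p=cv2.undistortPointsIter(np.stack([u,v],-1).reshape(-1,1,2).astype(float),K,np.array([c["k1"],0,0,0.]),None,None,(3,40,1e-9)).reshape(400,640,2)
    P=np.stack([p[...,0]*d,-p[...,1]*d,-d],-1)
    M=c["world_from_camera"]
    W=P@M[:3,:3].T+M[:3,3]
    W[d<=0]=np.nan
    return W
def snap(n,name):
    c=manip.calibration(n); im,d=manip.camera(n)
    cv2.imwrite(f"pics/{name}.png",im[:,:,::-1]); W=cloud(d,c); np.savez(f"/tmp/{name}.npz",im=im,d=d,W=W)
    return im,W
def circ(P):
    from scipy.optimize import least_squares
    r=least_squares(lambda q:np.hypot(P[:,0]-q[0],P[:,1]-q[1])-q[2],[*np.median(P,0)[:2],52],loss="soft_l1")
    return r.x
E
python3 - <<'E'
from h import *
for n in("scene","side","wrist"):
    im,W=snap(n,n+"1")
    for l in("deep","shallow","lid","pot","cup","spice","sauce","tin","pestle","basket"):
        for r in manip.look_for(n,l):
            if r["p"]<.3: continue
            b=np.clip(np.array(r["bbox"]).astype(int),0,[640,400,640,400]); w=W[b[1]:b[3],b[0]:b[2]].reshape(-1,3); w=w[w[:,2]>15] 
            if len(w): print(n,l,round(r["p"],2),b,"med",np.nanmedian(w,0).round(),"zmax",np.nanpercentile(w[:,2],98).round())
    print("table",np.nanpercentile(W[...,2],[5,20,40]).round(1))
E
```

```text
scene deep 0.92 [357  77 403 126] med [480. 361.  55.] zmax 78.0
scene deep 0.6 [156 265 212 318] med [ 473. -338.   17.] zmax 44.0
scene shallow 0.84 [172 171 224 218] med [ 319. -147.   39.] zmax 53.0
scene shallow 0.8 [348 150 398 202] med [605. 165.  41.] zmax 56.0
scene shallow 0.77 [268 115 304 136] med [501. -11. 305.] zmax 346.0
scene shallow 0.73 [261 151 312 198] med [446.  36.  40.] zmax 54.0
scene lid 0.73 [153 266 209 318] med [ 473. -338.   17.] zmax 44.0
scene pot 0.98 [283 207 345 283] med [ 645. -102.   47.] zmax 73.0
scene cup 0.64 [285 207 348 285] med [ 648. -101.   46.] zmax 73.0
scene spice 0.59 [214 221 238 249] med [ 460. -187.   53.] zmax 59.0
scene sauce 0.58 [420 138 454 197] med [741. 222. 110.] zmax 190.0
scene tin 0.73 [257 286 285 319] med [ 645. -240.   58.] zmax 63.0
scene pestle 0.67 [229 325 272 397] med [ 693. -356.   32.] zmax 40.0
scene basket 0.76 [382 232 428 283] med [794.  11.  77.] zmax 83.0
scene basket 0.49 [267 149 312 198] med [446.  36.  40.] zmax 55.0
table [-748.9 -169.4   -1.5]
side deep 0.77 [247 118 285 157] med [476. 344.  52.] zm
[... 1091 characters left out ...]
ax 54.0
wrist shallow 0.6 [315   0 444  88] med [605. 155.  43.] zmax 61.0
wrist shallow 0.55 [ 90 237 189 320] med [490.  10. 282.] zmax 320.0
wrist lid 0.9 [232 358 307 400] med [ 469. -318.   17.] zmax 329.0
wrist pot 0.61 [325 169 441 313] med [598. -22.  54.] zmax 270.0
wrist cup 0.6 [200   0 252  37] med [449. 173.  42.] zmax 51.0
wrist spice 0.69 [392 370 416 392] med [ 661. -287.   35.] zmax 61.0
wrist spice 0.67 [234 290 271 321] med [ 456. -166.   31.] zmax 56.0
wrist tin 0.55 [198   0 252  38] med [449. 173.  42.] zmax 51.0
wrist pestle 0.84 [393 371 417 395] med [ 664. -292.   34.] zmax 61.0
wrist basket 0.72 [478 119 600 217] med [775.  29.  77.] zmax 82.0
table [-1.1 -0.3  0.4]
```

```bash
cat >> h.py <<'E'
def near(W,xy,r,z0,z1):
    w=W.reshape(-1,3); m=(np.hypot(w[:,0]-xy[0],w[:,1]-xy[1])<r)&(w[:,2]>z0)&(w[:,2]<z1)
    return w[m]
def analyse(W,xy,zr,tag,key=True,barz=None):
    P=near(W,xy,75,zr-4,zr+4); 
    if len(P)<20: print(tag,"few",len(P)); return
    c=circ(P)
    for _ in range(3):
        P=near(W,c,70,zr-4,zr+4); rr=np.hypot(P[:,0]-c[0],P[:,1]-c[1]); P=P[(rr>42)&(rr<57)]; c=circ(P)
    K=near(W,c,64,zr+5,zr+13); rr=np.hypot(K[:,0]-c[0],K[:,1]-c[1]); K=K[rr>48]
    km=np.nanmean(K,0) if len(K) else None
    print(tag,"rim",c.round(1),"z",np.median(P[:,2]).round(1),len(P),"key n",len(K), None if km is None else (km.round(1),np.degrees(np.arctan2(*(km-[*c[:2],0])[[1,0]])).round(1),np.hypot(*(km[:2]-c[:2])).round(1)))
    return c
def bar(W,im,c,z0,z1,tag):
    w=W.reshape(-1,3); r=im.reshape(-1,3).astype(int)
    m=(np.hypot(w[:,0]-c[0],w[:,1]-c[1])<47)&(w[:,2]>z0)&(w[:,2]<z1)&(r[:,0]-r[:,2]>50)
    B=w[m]
    if len(B)<15: print(tag,"bar few"); return
    (x,y),(a,b),t=cv2.minAreaRect(B[:,:2].astype(np.float32))
    l=cv2.fitLine(B[:,:2].astype(np.float32),cv2.DIST_HUBER,0,.01,.01).ravel()
    print(tag,"bar ctr",round(x,1),round(y,1),"size",round(a),round(b),"dir deg",np.degrees(np.arctan2(l[1],l[0])).round(1),"z",np.median(B[:,2]).round(1),len(B))
E
python3 - <<'E'
from h import *
for n in("scene","side","wrist"):
    f=np.load(f"/tmp/{n}1.npz");W=f["W"];im=f["im"]
    for t,xy,z in(("deep",(478,352),76),("shallow",(445,34),52),("pot",(635,-105),70)):
        c=analyse(W,xy,z,n+" "+t)
        if t!="pot" and c is not None: bar(W,im,c,z-17,z-4,n+" "+t)
    bar(W,im,(470,-341),30,50,n+" lid")
E
```

```text
scene deep rim [478.6 368.   50.8] z 75.2 175 key n 11 (array([533. , 351.9,  85.1]), np.float64(-16.5), np.float64(56.7))
scene deep bar ctr 478.3 371.3 size 86 14 dir deg 74.4 z 66.5 130
scene shallow rim [445.2  37.   49.8] z 51.3 213 key n 8 (array([482.8,  77.2,  61. ]), np.float64(46.9), np.float64(55.1))
scene shallow bar ctr 442.8 38.5 size 10 88 dir deg -43.2 z 42.8 113
scene pot rim [625.8 -75.1  50.4] z 69.4 249 key n 25 (array([675.7, -49.3,  79.2]), np.float64(27.4), np.float64(56.2))
scene lid bar ctr 469.9 -334.5 size 12 59 dir deg -29.9 z 41.3 157
side deep rim [477.6 366.4  50.8] z 74.5 125 key n 3 (array([532. , 351.1,  84.4]), np.float64(-15.7), np.float64(56.5))
side deep bar ctr 477.9 372.2 size 80 12 dir deg 75.4 z 66.3 54
side shallow rim [444.7  34.3  50.6] z 50.4 198 key n 11 (array([481.6,  75.5,  60.6]), np.float64(48.2), np.float64(55.3))
side shallow bar ctr 443.4 34.8 size 13 90 dir deg -41.5 z 41.4 165
side pot rim [626.4 -77.3  50.7] z 68.6 239 key n 27 (array([675.4, -51.4,  77.9]), np.float64(27.8), np.float64(55.4))
side lid bar ctr 468.1 -336.9 size 13 59 dir deg -30.6 z 41.9 314
wrist deep few 0
wrist shallow rim [444.5  36.6  49.9] z 51.6 1027 key n 62 (array([481.5,  78.4,  61.5]), np.float64(48.6), np.float64(55.8))
wrist shallow bar ctr 444.2 36.1 size 11 93 dir deg -41.7 z 42.8 847
wrist pot rim [625.5 -74.3  50.5] z 69.6 828 key n 111 (array([674.1, -47.9,  79.5]), np.float64(28.5), np.float64(55.3))
wrist lid bar ctr 451.4 -318.5 size 2 14 dir deg -25.8 z 34.8 28
```

Three views agree: the pot centre is at (625.7,-75) with its key at 28°. The deep tray is at (478,367), rim z 75, key at -16°. The shallow tray is at (444.7,36), rim z 51, key at 48°. The lid bar is at (469,-336). I'll check the two grey trays in close crops, then hover over the deep one.

```bash
python3 -m inch '{"grip":[1,1,1,1,1,1,1,1,1,1],"travel":[[-0.7,3.7,1],[-1.8,9,2],[-3,15,3],[-4,21,3],[-5,27,3],[-6,32,3],[-6.8,35,3],[-7.2,36.7,3],[-7.2,36.7,3],[-7.2,36.7,3]],"turn":[[0,0,-2],[0,0,-4],[0,0,-8],[0,0,-12],[0,0,-16],[0,0,-16],[0,0,-16],[0,0,-16],[0,0,-16],[0,0,-16]]}' 
python3 - <<'E'
from h import *
f=np.load("/tmp/scene1.npz");im=f["im"][:,:,::-1]
a=cv2.resize(im[70:135,340:420],(400,325)); b=cv2.resize(im[145,:][None] if 0 else im[140:205,250:330],(400,325))
im2,W=snap("wrist","w2"); 
top=np.hstack([a,b]); cv2.imwrite("pics/crop.png",np.vstack([top,cv2.resize(im2[:,:,::-1],(440,275)) if 0 else cv2.copyMakeBorder(cv2.resize(im2[:,:,::-1],(440,275)),0,0,0,360,0)]))
c=analyse(W,(478,367),76,"deep"); bar(W,im2,c,59,72,"deep")
E
```

```text
clock: 3.05
eef_pos: [478.5, 366.0, 204.4]
eef_rot: [3.141, 0.0, 1.291]
wrist_force: [0.5, -1.4, 0.3]
finger_gap: 93.9
deep rim [477.5 369.7  50.1] z 75.6 893 key n 57 (array([531.6, 355.2,  85.3]), np.float64(-15.0), np.float64(56.0))
deep bar ctr 477.2 368.8 size 92 10 dir deg 74.4 z 66.9 656
```

View pics/crop.png

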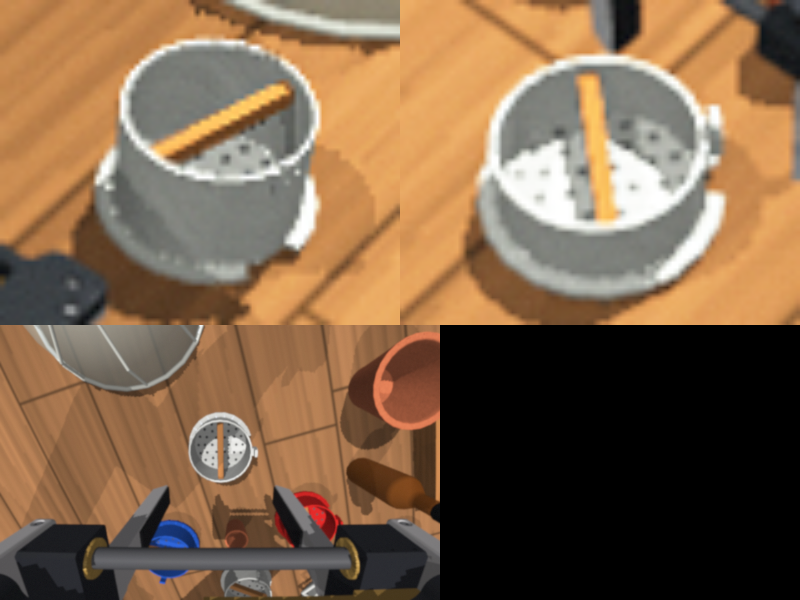

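The crop shows the taller grey tub on the left (deep, bar and notch facing lower right) and the lower one on the right (shallow, key at crop (712,140)). The choice holds. I'll pre-open to 40 mm and go down part way.

```bash
python3 -m inch '{"grip":[-0.15,-0.15,-0.15,-0.15,-0.15,-0.15,-0.15],"travel":[[-0.05,0.2,-2],[-0.05,0.2,-4.5],[-0.05,0.2,-7],[-0.05,0.2,-9],[-0.05,0.2,-10],[-0.05,0.2,-10],[-0.05,0.2,-10]],"turn":[[0,0,0.3],[0,0,0.3],[0,0,0.3],[0,0,0.3],[0,0,0.3],[0,0,0.3],[0,0,0.3]]}' 30
```

```text
clock: 3.98
eef_pos: [478.5, 368.0, 105.5]
eef_rot: [3.14, -0.001, 1.295]
wrist_force: [0.4, -0.6, 0.3]
finger_gap: 39.7
```

```bash
python3 -m inch '{"grip":[-0.15,-0.15,-0.15,-0.15,-0.15,-1,-1,-1,-1,-1],"travel":[[-0.05,0,-2],[-0.05,0,-4],[-0.05,0,-5.8],[-0.05,0,-6.3],[-0.05,0,-6.3],[-0.05,0,-6.3],[-0.05,0,-6.3],[-0.05,0,-6.3],[-0.05,0,-6.3],[-0.05,0,-6.3]],"turn":[[0,0,0],[0,0,0],[0,0,0],[0,0,0],[0,0,0],[0,0,0],[0,0,0],[0,0,0],[0,0,0],[0,0,0]]}' 30
```

```text
clock: 5.22
eef_pos: [478.0, 368.0, 42.5]
eef_rot: [3.14, -0.001, 1.295]
wrist_force: [0.3, 0.1, 0.2]
finger_gap: 0.6
```

The gap went to 0.6 mm, so the bar was not caught. Looking.

```bash
python3 - <<'E'
from h import *
im,W=snap("wrist","w3"); i2,W2=snap("side","s3"); i3,W3=snap("scene","c3")
a=cv2.resize(im,(520,325)); b=cv2.resize(i2[90:190,190:350],(520,325)) if 0 else cv2.resize(i2[100:170,220:310],(400,311))
c=cv2.resize(i3[60:140,340:440],(389,311))
cv2.imwrite("pics/m3.png",np.vstack([cv2.copyMakeBorder(a,0,0,0,789-520,0),np.hstack([b,c])])[:,:,::-1][:600])
E
```

```text
(no output)
```

View pics/m3.png

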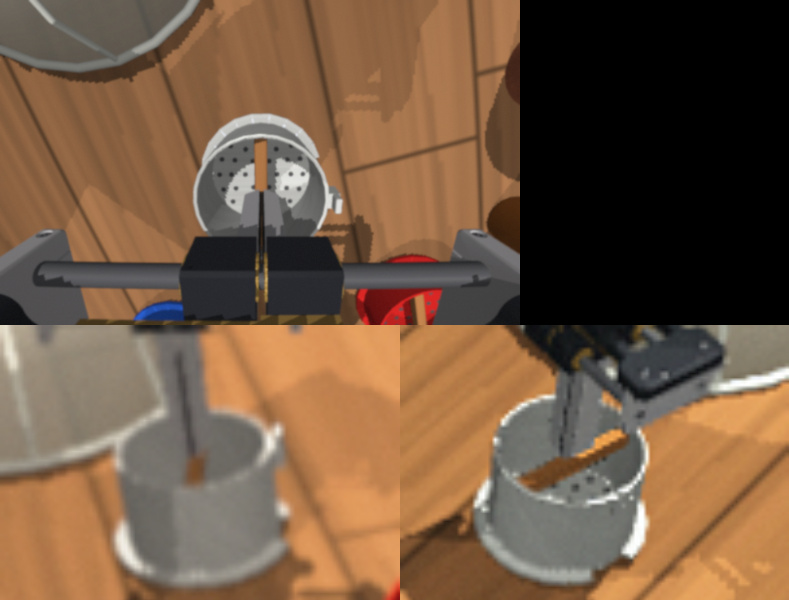

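```bash
python3 - <<'E'
from h import *
print(manip.read_state()["eef_pos"],manip.read_state()["finger_gap"],manip.calibration("wrist")["world_from_camera"].round(3))
for n in ("w3","s3","c3"):
    W=np.load(f"/tmp/{n}.npz")["W"]; 
    print(n,"rim",end=" "); c=analyse(W,(478,367),76,"deep"); bar(W,np.load(f"/tmp/{n}.npz")["im"],c,55,75,n)
    P=near(W,(478,368),45,78,160); 
    print("above rim pts",P.mean(0).round(1) if len(P) else 0,len(P),"zmin",P[:,2].min())
W=np.load("/tmp/w3.npz")["W"]
for r in range(150,300,8): print(r,[W[r,q].round(0).tolist() for q in(312,321,332)])
E
```

```text
[478.01702106 367.96683797  42.47565961] 0.3143429030546471 [[ 9.62000e-01  2.61000e-01  7.50000e-02  4.99267e+02]
 [-2.72000e-01  9.24000e-01  2.69000e-01  4.47199e+02]
 [ 1.00000e-03 -2.79000e-01  9.60000e-01  2.52830e+02]
 [ 0.00000e+00  0.00000e+00  0.00000e+00  1.00000e+00]]
w3 rim deep rim [477.5 369.7  50.1] z 75.6 2245 key n 207 (array([531.4, 355.4,  85. ]), np.float64(-14.9), np.float64(55.8))
w3 bar ctr 483.8 393.9 size 41 9 dir deg 74.3 z 66.9 948
above rim pts [479.6 377.1 116.3] 3011 zmin 78.13261102413833
s3 rim deep rim [477.6 366.3  50.4] z 74.5 114 key n 3 (array([531.7, 349.5,  85.3]), np.float64(-17.3), np.float64(56.6))
s3 bar ctr 475.3 354.5 size 29 9 dir deg 70.4 z 66.0 19
above rim pts [476.2 359.6 120.4] 249 zmin 78.59390898056347
c3 rim deep rim [478.4 368.3  50.7] z 75.3 129 key n 11 (array([525. , 350.2,  84. ]), np.float64(-21.3), np.float64(49.9))
c3 bar ctr 478.2 370.6 size 86 16 dir deg 74.7 z 65.0 130
above rim pts [481.1 362.4 116.1] 236 zmin 79.4575002078858
150 [[485.0, 421.0, 11.0], [491.0, 420.0, 11.0], [500.0, 417.0, 11.0]]
158 [[485.0, 420.0, 4
[... 572 characters left out ...]
[481.0, 383.0, 68.0], [484.0, 360.0, 10.0]]
230 [[466.0, 358.0, 10.0], [479.0, 377.0, 67.0], [482.0, 353.0, 10.0]]
238 [[475.0, 379.0, 82.0], [479.0, 377.0, 79.0], [486.0, 376.0, 82.0]]
246 [[475.0, 380.0, 94.0], [479.0, 377.0, 91.0], [486.0, 376.0, 93.0]]
254 [[475.0, 379.0, 103.0], [479.0, 377.0, 101.0], [485.0, 376.0, 104.0]]
262 [[475.0, 379.0, 112.0], [479.0, 376.0, 110.0], [485.0, 376.0, 112.0]]
270 [[476.0, 379.0, 121.0], [479.0, 376.0, 117.0], [485.0, 376.0, 120.0]]
278 [[476.0, 379.0, 129.0], [479.0, 377.0, 126.0], [484.0, 376.0, 127.0]]
286 [[476.0, 379.0, 134.0], [478.0, 374.0, 128.0], [484.0, 376.0, 135.0]]
294 [[484.0, 402.0, 178.0], [477.0, 370.0, 128.0], [489.0, 399.0, 176.0]]
```

```bash
python3 - <<'E'
from h import *
for n in("scene1","side1","wrist1"):
    W=np.load(f"/tmp/{n}.npz")["W"]
    P=near(W,(550,0),75,100,270)
    print(n,len(P),np.percentile(P[:,2],[0,1,3,10]).round(1)); 
    for s in(-1,1):
        Q=P[(P[:,0]-550)*s>20]; Q=Q[np.argsort(Q[:,2])][:12]; print(Q.round(0).tolist())
W=np.load("/tmp/w2.npz")["W"];P=near(W,(478.5,366),75,120,300);print(np.percentile(P[:,2],[0,1,3,10]))
E
```

```text
scene1 350 [203.3 207.  209.3 215.8]
[[500.0, -6.0, 203.0], [503.0, 0.0, 207.0], [503.0, -6.0, 207.0], [503.0, 7.0, 207.0], [502.0, -5.0, 208.0], [504.0, -4.0, 208.0], [502.0, 5.0, 209.0], [504.0, 3.0, 209.0], [498.0, -6.0, 209.0], [501.0, -7.0, 209.0], [503.0, 1.0, 210.0], [495.0, -6.0, 210.0]]
[[599.0, -8.0, 207.0], [601.0, -8.0, 209.0], [603.0, -7.0, 209.0], [599.0, -9.0, 211.0], [601.0, -9.0, 213.0], [603.0, -8.0, 214.0], [599.0, -9.0, 214.0], [607.0, -10.0, 216.0], [607.0, -3.0, 216.0], [607.0, -7.0, 216.0], [603.0, -7.0, 216.0], [607.0, 6.0, 216.0]]
side1 436 [205.2 206.7 208.5 214.4]
[[502.0, -10.0, 207.0], [500.0, -9.0, 207.0], [498.0, -10.0, 208.0], [502.0, -9.0, 208.0], [500.0, -10.0, 209.0], [498.0, -10.0, 210.0], [503.0, -9.0, 211.0], [496.0, -12.0, 212.0], [500.0, -10.0, 212.0], [498.0, -10.0, 212.0], [503.0, -9.0, 213.0], [494.0, -10.0, 214.0]]
[[598.0, -8.0, 205.0], [600.0, -11.0, 206.0], [597.0, -6.0, 206.0], [597.0, 5.0, 207.0], [598.0, -3.0, 207.0], [596.0, -3.0, 207.0], [602.0, -10.0, 208.0], [600.0, -9.0, 208.0], [598.0, 7.0, 208.0], [597.0, -1.0, 208.0], [598.0, -10.0, 209.0], [598.0, 2.0, 209.0]]
wrist1 5075 [204.5 207.  210.1 217.4]
[[499.0, 10.0, 204.0], [500.0, 8.0, 205.0], [501.0, 10.0, 205.0], [501.0, 9.0, 205.0], [501.0, 9.0, 205.0], [502.0, -1.0, 205.0], [502.0, 9.0, 205.0], [502.0, -7.0, 205.0], [502.0, 3.0, 206.0], [500.0, 10.0, 206.0], [502.0, -1.0, 206.0], [502.0, -6.0, 206.0]]
[[598.0, 10.0, 205.0], [597.0, -0.0, 205.0], [598.0, 9.0, 205.0], [597.0, 2.0, 205.0], [597.0, -7.0, 206.0], [596.0, 3.0, 206.0], [596.0, 3.0, 206.0], [597.0, 8.0, 206.0], [597.0, 9.0, 206.0], [597.0, -1.0, 206.0], [597.0, -3.0, 206.0], [597.0, -1.0, 206.0]]
[234.1905289  237.15972095 240.16679195 247.52396275]
```

All three cameras put the fingertips about 30 mm above the reported TCP: tips at 204–205 where the state says 174. The fingers closed above the bar (tips ≈ 73, bar top 67) without touching it. From here I take real tip z = reported z + 30.5. I'll reopen to 40 mm, go down 31 mm more and close.

```bash
python3 -m inch '{"grip":[-0.15,-0.15,-0.15,-0.15],"travel":[[0,0,0.5],[0,0,0.5],[0,0,0.5],[0,0,0.5]],"turn":[[0,0,0],[0,0,0],[0,0,0],[0,0,0]]}' 30
```

```text
clock: 5.88
eef_pos: [477.9, 367.9, 47.4]
eef_rot: [3.141, -0.001, 1.295]
wrist_force: [0.1, -0.3, 0.3]
finger_gap: 37.2
```

```bash
python3 -m inch '{"grip":[-0.15,-0.15,-0.15,-0.15,-1,-1,-1,-1,-1,-1],"travel":[[0,0,-1.5],[0,0,-2.8],[0,0,-3.6],[0,0,-3.6],[0,0,-3.6],[0,0,-3.6],[0,0,-3.6],[0,0,-3.6],[0,0,-3.6],[0,0,-3.6]],"turn":[[0,0,0],[0,0,0],[0,0,0],[0,0,0],[0,0,0],[0,0,0],[0,0,0],[0,0,0],[0,0,0],[0,0,0]]}' 30
```

```text
clock: 7.12
eef_pos: [478.0, 368.0, 11.5]
eef_rot: [3.141, -0.001, 1.295]
wrist_force: [-0.7, -0.4, 2.6]
finger_gap: 9.7
```

```bash
python3 -m inch '{"grip":[-1,-1,-1,-1,-1,-1,-1,-1,-1,-1],"travel":[[0,0,1],[0,0,3],[0,0,6],[0,0,9],[0.5,-1.5,11.5],[1.5,-4.5,13],[3,-9,13.5],[5,-15,13.5],[6.5,-19.5,13.5],[8,-24,13.5]],"turn":[[0,0,0],[0,0,0],[0,0,0],[0,0,0],[0,0,3],[0,0,7],[0,0,12],[0,0,17],[0,0,22],[0,0,27]]}' 30
```

```text
clock: 8.38
eef_pos: [558.3, 126.3, 147.1]
eef_rot: [3.14, -0.001, 1.769]
wrist_force: [-0.3, -0.0, -1.8]
finger_gap: 9.7
```

```bash
python3 - <<'E'
from cell import manip
s=manip.read_state();e=s["eef_pos"];print(e,s["finger_gap"],s["eef_rot"],"to pot cm",(625.7-e[0])/10,(-75.3-e[1])/10, "turn",28.2-(np.degrees(s["eef_rot"][2])-90) if 0 else 28.2-(s["eef_rot"][2]*57.2958-90)+ -0.3)
E
```

```text
[558.27184851 126.25228529 147.11103575] 9.6740053937457 [ 3.14018667e+00 -9.96249918e-04  1.76909062e+00] to pot cm 6.742815148781199 -20.155228529413854 turn 16.53853751657602
```

```bash
python3 -m inch '{"grip":[-1,-1,-1,-1,-1,-1,-1,-1],"travel":[[1.5,-4.5,0],[3,-9,0],[4.5,-13.5,0],[5.7,-17,-0.5],[6.5,-19.3,-1.5],[6.75,-20.15,-2.2],[6.75,-20.15,-2.2],[6.75,-20.15,-2.2]],"turn":[[0,0,5],[0,0,10],[0,0,14],[0,0,16.5],[0,0,16.5],[0,0,16.5],[0,0,16.5],[0,0,16.5]]}' 30
python3 - <<'E'
from h import *
out=[]
s=manip.read_state(); print(s["eef_pos"],s["eef_rot"][2]*57.2958-90)
for n in("scene","side","wrist"):
    im,W=snap(n,n+"4"); z=s["eef_pos"][2]-11+75.6
    c=analyse(W,(626,-75),z,n+" deep held"); 
    if c is not None: bar(W,im,c,z-17,z-3,n)
    analyse(W,(626,-75),69.6,n+" pot")
    out.append(cv2.resize(im,(400,250)))
cv2.imwrite("pics/m4.png",np.vstack([np.hstack(out[:2]),np.hstack([out[2],out[2]*0])])[:,:,::-1])
E
```

```text
clock: 9.38
eef_pos: [625.7, -74.1, 125.4]
eef_rot: [3.14, -0.001, 2.058]
wrist_force: [-0.1, -1.2, -1.9]
finger_gap: 9.8
[625.73598945 -74.12465936 125.42888831] 27.907774652958267
scene deep held rim [625.1 -73.1  50.4] z 189.3 215 key n 19 (array([675.1, -47.1, 198.9]), np.float64(27.5), np.float64(56.4))
scene bar ctr 631.7 -85.7 size 10 58 dir deg -59.3 z 180.3 112
scene pot rim [625.3 -74.3  51.1] z 69.3 124 key n 24 (array([676. , -51.9,  79.1]), np.float64(23.8), np.float64(55.4))
side deep held rim [625.6 -75.2  50.7] z 188.8 211 key n 17 (array([674.9, -50. , 198.3]), np.float64(27.1), np.float64(55.5))
side bar ctr 623.4 -72.3 size 11 86 dir deg -60.2 z 179.8 125
side pot rim [625.9 -77.5  50.4] z 68.9 125 key n 0 None
wrist deep held rim [624.9 -72.8  50.3] z 189.7 2576 key n 305 (array([673.4, -46.3, 199. ]), np.float64(28.6), np.float64(55.3))
wrist bar ctr 623.1 -69.9 size 9 84 dir deg -62.2 z 181.0 2309
wrist pot few 0
```

View pics/m4.png

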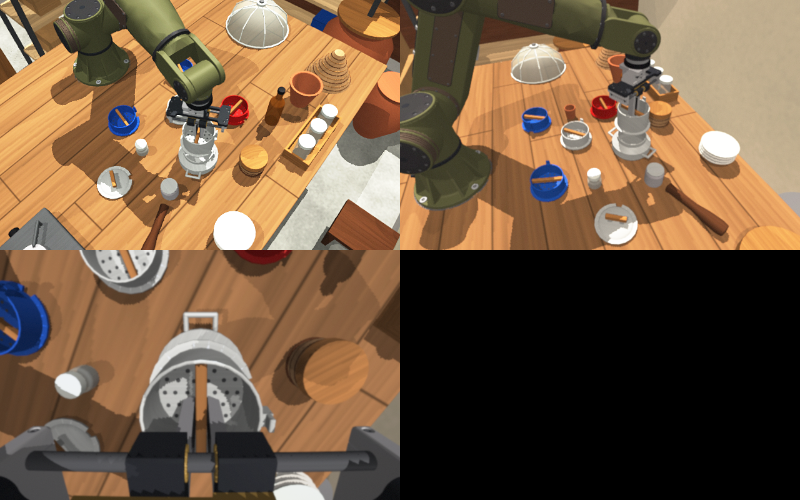

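The tray hangs 0.7 mm / 2.0 mm off in xy and within half a degree of the pot key in all three views. I'll correct that and lower it, slowly at the end.

```bash
python3 -m inch '{"grip":[-1,-1,-1,-1,-1,-1,-1,-1],"travel":[[0.07,-0.2,-1],[0.07,-0.2,-2],[0.07,-0.2,-3],[0.07,-0.2,-3.5],[0.07,-0.2,-4],[0.07,-0.2,-4.4],[0.07,-0.2,-4.7],[0.07,-0.2,-4.7]],"turn":[[0,0,0],[0,0,0],[0,0,0],[0,0,0],[0,0,0],[0,0,0],[0,0,0],[0,0,0]]}' 30
```

```text
clock: 10.52
eef_pos: [626.5, -76.4, 78.4]
eef_rot: [3.14, -0.001, 2.058]
wrist_force: [-0.2, -0.1, -2.1]
finger_gap: 9.7
```

```bash
python3 -m inch '{"grip":[-1,-1,-1,-1],"travel":[[0,0,-0.2],[0,0,-0.3],[0,0,-0.4],[0,0,-0.4]],"turn":[[0,0,0],[0,0,0],[0,0,0],[0,0,0]]}' 30
python3 - <<'E'
from h import *
for n in("scene","side"):
    im,W=snap(n,n+"5"); c=analyse(W,(626,-75),140,n)
    cv2.imwrite(f"pics/{n}5c.png",cv2.resize((im[150:300,240:400] if n=="scene" else im[120:270,300:460])[:,:,::-1],(640,600)))
E
```

```text
clock: 11.02
eef_pos: [626.6, -76.5, 75.5]
eef_rot: [3.139, -0.0, 2.058]
wrist_force: [-6.1, 0.6, 8.1]
finger_gap: 9.8
scene rim [626.  -75.5  50.3] z 139.6 179 key n 16 (array([676. , -49.4, 149.7]), np.float64(27.5), np.float64(56.5))
side rim [626.2 -77.2  50.7] z 138.7 187 key n 16 (array([675.6, -52. , 147.6]), np.float64(27.1), np.float64(55.4))
```

View pics/scene5c.png

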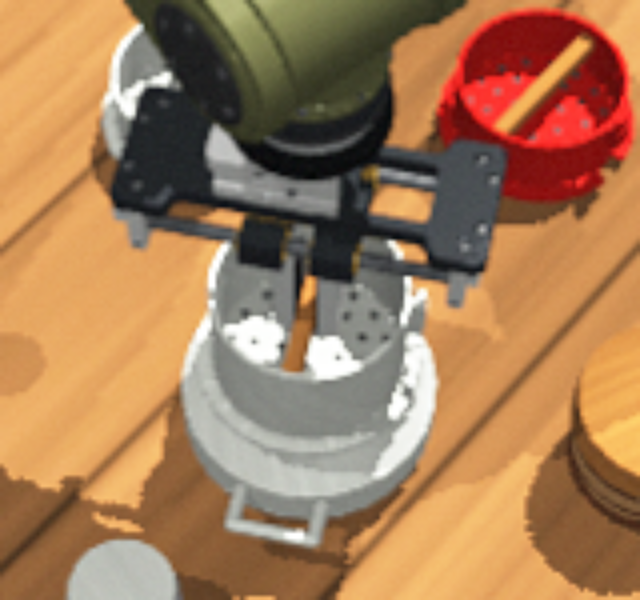

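The rim is at 139.6 (home = 140), the centre within 0.5 mm of the pot and the key angle matching, with 8 N contact. It is seated. I release and rise.

```bash
python3 -m inch '{"grip":[-0.7,-0.5,-0.15,-0.15,-0.15,-0.15,-0.15,-0.15,-0.15],"travel":[[0,0,0],[0,0,0],[0,0,0],[0,0,0],[0,0,0.5],[0,0,2],[0,0,5],[0,0,9],[0,0,12]],"turn":[[0,0,0],[0,0,0],[0,0,0],[0,0,0],[0,0,0],[0,0,0],[0,0,0],[0,0,0],[0,0,0]]}' 30
python3 - <<'E'
from h import *
for n in("scene","side","wrist"):
    im,W=snap(n,n+"6"); c=analyse(W,(626,-75),139.5,n+" deep"); c2=analyse(W,(445,36),51.5,n+" shallow"); bar(W,im,(444.6,36.3),35,48,n)
    P=near(W,(469,-336),57,10,22); 
    if len(P)>50: print("lid rim pts",circ(P).round(1))
    cv2.imwrite(f"pics/{n}6.png",im[:,:,::-1])
s=manip.read_state(); print(s["eef_pos"],s["eef_rot"][2]*57.2958-90,s["joints"].round(2))
E
```

```text
clock: 12.25
eef_pos: [626.9, -76.5, 198.7]
eef_rot: [3.137, 0.001, 2.058]
wrist_force: [0.7, -1.2, 0.2]
finger_gap: 40.3
scene deep rim [625.9 -75.5  50.3] z 139.0 285 key n 16 (array([675.7, -49. , 148.9]), np.float64(28.0), np.float64(56.5))
scene shallow rim [445.5  37.2  49.9] z 50.8 81 key n 3 (array([484.2,  71.9,  57.2]), np.float64(41.8), np.float64(52.0))
scene bar ctr 450.5 30.5 size 9 73 dir deg -41.7 z 42.3 46
lid rim pts [ 469.2 -335.9   36.8]
side deep rim [626.2 -77.8  50.5] z 138.6 271 key n 14 (array([675.6, -51.9, 148.1]), np.float64(27.6), np.float64(55.8))
side shallow rim [444.8  34.   50.5] z 50.4 211 key n 14 (array([481.1,  75. ,  60.2]), np.float64(48.5), np.float64(54.8))
side bar ctr 442.8 36.6 size 12 91 dir deg -41.1 z 41.4 166
lid rim pts [ 469.4 -335.    39.6]
wrist deep rim [625.3 -74.8  50.1] z 139.5 1313 key n 89 (array([674.7, -48.5, 149.2]), np.float64(28.0), np.float64(55.9))
wrist shallow rim [444.9  36.1  50.3] z 51.6 657 key n 0 None
wrist bar ctr 457.4 24.4 size 11 58 dir deg -41.2 z 42.8 551
lid rim pts [ 463.9 -338.5   40.2]
[627.18421321 -76.56673855 197.7609719 ] 27.911530603460207 [-0.18  0.47  1.24  0.    1.43 -0.67]
```

```bash
python3 - <<'E'
import cv2,numpy as np
a=cv2.imread("pics/scene6.png")[255:325,145:220]; b=cv2.imread("pics/side6.png")[315:400,300:390]
cv2.imwrite("pics/lidc.png",np.hstack([cv2.resize(a,(400,373)),cv2.resize(b,(395,373))]))
E
```

```text
(no output)
```

View pics/lidc.png

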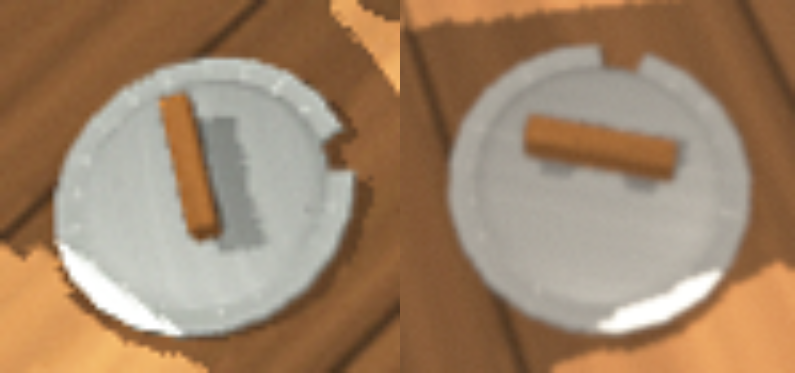

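View pics/wrist6.png

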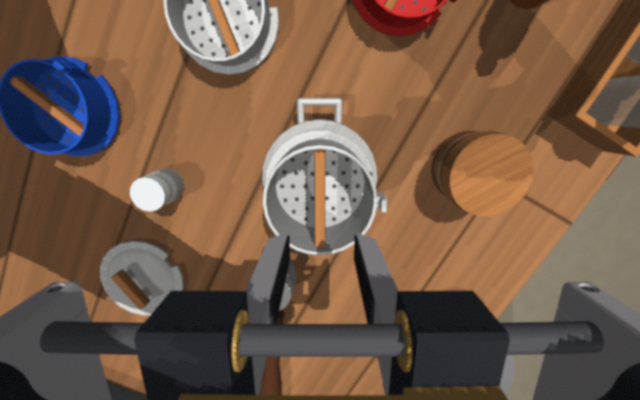

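The deep tray is seated, level and aligned: rim 139, centre within 0.5 mm, key at 28°. The side crop shows the lid's notch at crop (620,55), i.e. at +60° in world. Next is the grey shallow tray at (444.8,36).

```bash
python3 -m inch '{"grip":[-0.15,-0.15,-0.15,-0.15,-0.15,-0.15,-0.15,-0.15,-0.15],"travel":[[-3,2,0],[-7,4.5,0],[-11,7,0],[-15,9.5,-1],[-17.5,10.8,-4],[-18.24,11.2,-8],[-18.24,11.25,-12],[-18.24,11.25,-13],[-18.24,11.25,-13]],"turn":[[0,0,3],[0,0,7],[0,0,11],[0,0,15],[0,0,19],[0,0,20.5],[0,0,20.5],[0,0,20.5],[0,0,20.5]]}' 30
python3 - <<'E'
from h import *
im,W=snap("wrist","w7"); c=analyse(W,(445,36),51.5,"sh"); bar(W,im,c,35,48,"sh")
s=manip.read_state(); print(s["eef_pos"],s["eef_rot"][2]*57.2958-90)
E
```

```text
clock: 13.52
eef_pos: [444.8, 35.9, 67.9]
eef_rot: [3.137, 0.001, 2.416]
wrist_force: [-0.2, -0.4, 0.7]
finger_gap: 40.0
sh rim [443.5  37.   50.1] z 51.6 1655 key n 125 (array([480.4,  78.9,  61. ]), np.float64(48.6), np.float64(55.8))
sh bar ctr 443.6 36.6 size 10 93 dir deg -41.6 z 42.8 1326
[445.28607154  35.84807245  68.58098354] 48.40371229306285
```

View pics/w7.png

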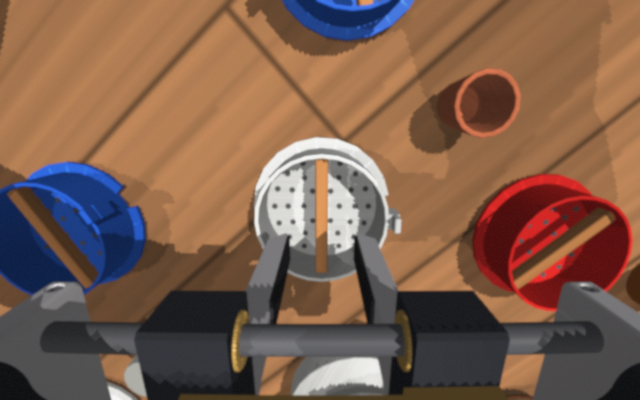

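The grey shallow tray is centred between the fingers, its bar at column 321 and its key at (395,222). Descend and grip.

```bash
python3 -m inch '{"grip":[-0.15,-0.15,-0.15,-0.15,-0.15,-1,-1,-1,-1,-1],"travel":[[-0.05,0.05,-2.5],[-0.05,0.05,-5],[-0.05,0.05,-7.2],[-0.05,0.05,-8.1],[-0.05,0.05,-8.1],[-0.05,0.05,-8.1],[-0.05,0.05,-8.1],[-0.05,0.05,-8.1],[-0.05,0.05,-8.1],[-0.05,0.05,-8.1]],"turn":[[0,0,0],[0,0,0],[0,0,0],[0,0,0],[0,0,0],[0,0,0],[0,0,0],[0,0,0],[0,0,0],[0,0,0]]}' 30
```

```text
clock: 14.82
eef_pos: [445.0, 36.4, -12.2]
eef_rot: [3.136, 0.003, 2.416]
wrist_force: [-1.8, -0.5, 5.6]
finger_gap: 9.7
```

```bash
python3 -m inch '{"grip":[-1,-1,-1,-1,-1,-1,-1,-1,-1,-1],"travel":[[0,0,1],[0,0,4],[0,0,8],[0,0,12],[0,0,16],[2,-1.2,18.5],[5,-3.1,19],[9,-5.6,19],[12.5,-7.7,19],[14.5,-9,19]],"turn":[[0,0,0],[0,0,0],[0,0,0],[0,0,0],[0,0,0],[0,0,-4],[0,0,-9],[0,0,-14],[0,0,-18],[0,0,-20.4]]}' 30
python3 - <<'E'
from cell import manip
s=manip.read_state();e=s["eef_pos"];print(e,s["finger_gap"],"to pot cm",(626-e[0])/10,(-75.5-e[1])/10,(166-e[2])/10, "turn",27.9-(s["eef_rot"][2]*57.2958-90))
E
```

```text
clock: 16.08
eef_pos: [590.8, -54.6, 177.7]
eef_rot: [3.136, 0.002, 2.057]
wrist_force: [-0.6, 0.5, -0.9]
finger_gap: 9.7
[590.79062831 -54.637249   177.73306917] 9.730037556165007 to pot cm 3.520937169052297 -2.086275100080904 -1.173306916686181 turn 0.036388628404260714
```

```bash
python3 -m inch '{"grip":[-1,-1,-1,-1,-1,-1],"travel":[[1,-0.6,0],[2,-1.2,0],[3,-1.8,0],[3.5,-2.1,-0.5],[3.5,-2.1,-1],[3.5,-2.1,-1]],"turn":[[0,0,0],[0,0,0],[0,0,0],[0,0,0],[0,0,0],[0,0,0]]}' 30
python3 - <<'E'
from h import *
s=manip.read_state(); print(s["eef_pos"],s["eef_rot"][2]*57.2958-90)
for n in("scene","side","wrist"):
    im,W=snap(n,n+"8"); z=s["eef_pos"][2]+12.2+51.5
    c=analyse(W,(626,-75),z,n+" sh held"); 
    if c is not None: bar(W,im,c,z-17,z-3,n)
    analyse(W,(626,-75),139.3,n+" deep")
im=cv2.imread("pics/scene8.png"); cv2.imwrite("pics/scene8c.png",cv2.resize(im[130:300,230:410],(635,600)))
E
```

```text
clock: 16.82
eef_pos: [625.3, -75.4, 167.1]
eef_rot: [3.137, 0.002, 2.057]
wrist_force: [0.6, 0.5, -0.6]
finger_gap: 10.1
[625.34381192 -75.38714212 167.10965437] 27.877796722098523
scene sh held rim [624.9 -75.3  50.3] z 230.3 241 key n 17 (array([675.1, -49.6, 240.7]), np.float64(27.2), np.float64(56.4))
scene bar ctr 630.9 -86.1 size 10 62 dir deg -59.7 z 221.7 130
scene deep rim [625.3 -74.6  51.3] z 139.2 141 key n 16 (array([676. , -49.7, 149.1]), np.float64(26.1), np.float64(56.5))
side sh held rim [625.2 -77.3  50.5] z 230.3 257 key n 19 (array([674.9, -51.2, 239.4]), np.float64(27.7), np.float64(56.1))
side bar ctr 623.6 -74.2 size 12 86 dir deg -60.3 z 221.2 145
side deep rim [626.1 -77.6  50.5] z 138.3 158 key n 0 None
wrist sh held rim [624.6 -74.3  50.1] z 231.6 2651 key n 330 (array([673.3, -48.2, 240.5]), np.float64(28.2), np.float64(55.2))
wrist bar ctr 622.9 -71.6 size 9 84 dir deg -62.3 z 222.8 2178
wrist deep few 0
```

View pics/scene8c.png

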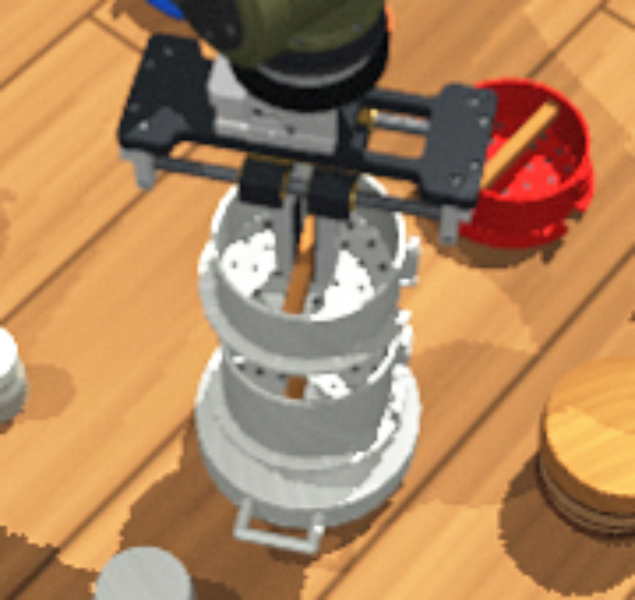

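The offset to the deep tray is (+0.9,-0.4) mm and angles agree within 0.5°. Lower, slowly from the key top.

```bash
python3 -m inch '{"grip":[-1,-1,-1,-1,-1,-1,-1,-1],"travel":[[0.09,-0.04,-0.8],[0.09,-0.04,-1.8],[0.09,-0.04,-2.6],[0.09,-0.04,-3.1],[0.09,-0.04,-3.5],[0.09,-0.04,-3.9],[0.09,-0.04,-4.2],[0.09,-0.04,-4.2]],"turn":[[0,0,0.2],[0,0,0.2],[0,0,0.2],[0,0,0.2],[0,0,0.2],[0,0,0.2],[0,0,0.2],[0,0,0.2]]}' 30
```

```text
clock: 17.98
eef_pos: [626.6, -75.8, 125.8]
eef_rot: [3.136, 0.002, 2.061]
wrist_force: [0.6, -0.0, -2.0]
finger_gap: 9.6
```

```bash
python3 -m inch '{"grip":[-1,-1,-1,-1],"travel":[[0,0,-0.2],[0,0,-0.35],[0,0,-0.45],[0,0,-0.45]],"turn":[[0,0,0],[0,0,0],[0,0,0],[0,0,0]]}' 30
python3 - <<'E'
from h import *
for n in("scene","side","wrist"):
    im,W=snap(n,n+"9"); c=analyse(W,(626,-75),185.5,n)
E
```

```text
clock: 18.48
eef_pos: [626.7, -75.9, 121.9]
eef_rot: [3.136, 0.003, 2.061]
wrist_force: [-3.0, 0.7, 4.7]
finger_gap: 9.8
scene rim [626.1 -75.5  50.3] z 185.1 213 key n 16 (array([676.2, -49.8, 195.2]), np.float64(27.1), np.float64(56.3))
side rim [626.4 -77.6  50.5] z 184.5 226 key n 18 (array([676.4, -52. , 193.9]), np.float64(27.1), np.float64(56.1))
wrist rim [625.8 -74.9  50.3] z 185.7 2593 key n 310 (array([674.3, -48.6, 194.8]), np.float64(28.4), np.float64(55.2))
```

The rim is at 185–185.7 (home 186), centred within 0.5 mm. Release and rise.

```bash
python3 -m inch '{"grip":[-0.7,-0.5,-0.15,-0.15,-0.15,-0.15,-0.15,-0.15,-0.15],"travel":[[0,0,0],[0,0,0],[0,0,0],[0,0,0],[0,0,0.5],[0,0,2],[0,0,5],[0,0,8],[0,0,10]],"turn":[[0,0,0],[0,0,0],[0,0,0],[0,0,0],[0,0,0],[0,0,0],[0,0,0],[0,0,0],[0,0,0]]}' 30
python3 - <<'E'
from h import *
for n in("scene","side","wrist"):
    im,W=snap(n,n+"10"); c=analyse(W,(626,-75),185.3,n); analyse(W,(626,-75),139.3,n+" deep"); bar(W,im,(469,-336),30,50,n+" lid")
s=manip.read_state();e=s["eef_pos"]; print(e,s["eef_rot"][2]*57.2958-90)
im=cv2.imread("pics/side10.png"); cv2.imwrite("pics/side10c.png",cv2.resize(im[130:280,290:450],(640,600)))
E
```

```text
clock: 19.75
eef_pos: [627.0, -75.9, 224.8]
eef_rot: [3.134, 0.004, 2.061]
wrist_force: [0.4, -0.5, 1.0]
finger_gap: 40.2
scene rim [626.3 -75.6  50.4] z 185.1 309 key n 17 (array([674.8, -48.9, 195.1]), np.float64(28.7), np.float64(55.4))
scene deep rim [632.3 -81.8  49.7] z 142.3 236 key n 301 (array([619.8, -74.3, 146.6]), np.float64(149.0), np.float64(14.5))
scene lid bar ctr 470.0 -334.7 size 12 58 dir deg -30.0 z 41.2 156
side rim [626.3 -77.9  50.4] z 184.5 312 key n 16 (array([676.6, -52.3, 194.2]), np.float64(27.0), np.float64(56.5))
side deep rim [624.  -84.   51.9] z 142.5 224 key n 171 (array([636.3, -66.8, 147.3]), np.float64(54.4), np.float64(21.2))
side lid bar ctr 468.1 -337.0 size 13 59 dir deg -30.1 z 41.7 316
wrist rim [625.6 -74.8  50.1] z 185.6 1431 key n 109 (array([674.8, -48.4, 194.8]), np.float64(28.2), np.float64(55.9))
wrist deep rim [620.9 -67.7  49. ] z 143.0 579 key n 908 (array([632.2, -82.1, 146.3]), np.float64(-51.8), np.float64(18.3))
wrist lid bar ctr 467.9 -333.6 size 11 57 dir deg -30.3 z 42.7 249
[627.05626457 -75.96055789 223.32635792] 28.076483423487588
```

View pics/side10c.png

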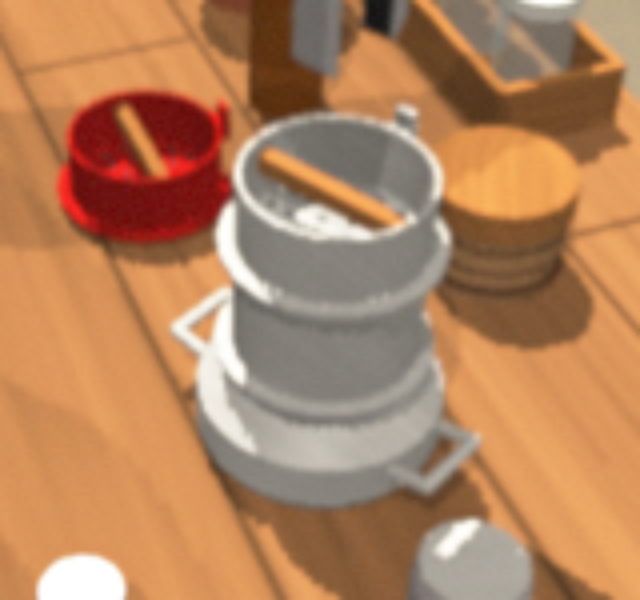

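The stack stands level with keys aligned. Next the lid: bar at (469,-335), its local x at 60°.

```bash
python3 -m inch '{"grip":[-0.15,-0.15,-0.15,-0.15,-0.15,-0.15,-0.15,-0.15,-0.15,-0.15],"travel":[[-2,-3.3,0.5],[-5,-8.2,0],[-8,-13,-2],[-11,-18,-5],[-13.5,-22,-8],[-15,-24.7,-12],[-15.8,-25.9,-15],[-15.8,-25.9,-16],[-15.8,-25.9,-16],[-15.8,-25.9,-16]],"turn":[[0,0,4],[0,0,9],[0,0,14],[0,0,19],[0,0,24],[0,0,29],[0,0,31.8],[0,0,31.8],[0,0,31.8],[0,0,31.8]]}' 30
python3 - <<'E'
from h import *
im,W=snap("wrist","w11"); bar(W,im,(469,-335.5),36,50,"lid")
s=manip.read_state(); print(s["eef_pos"],s["eef_rot"],s["eef_rot"][2]*57.2958-90)
E
```

```text
clock: 21.15
eef_pos: [470.0, -334.7, 64.6]
eef_rot: [3.134, 0.006, 2.616]
wrist_force: [-0.5, -0.1, 0.4]
finger_gap: 40.1
lid bar ctr 466.6 -334.5 size 11 59 dir deg -30.5 z 42.9 996
[ 469.93666408 -334.72817539   64.56401117] [3.13419266 0.0061228  2.61633331] 59.904910332613014
```

View pics/w11.png

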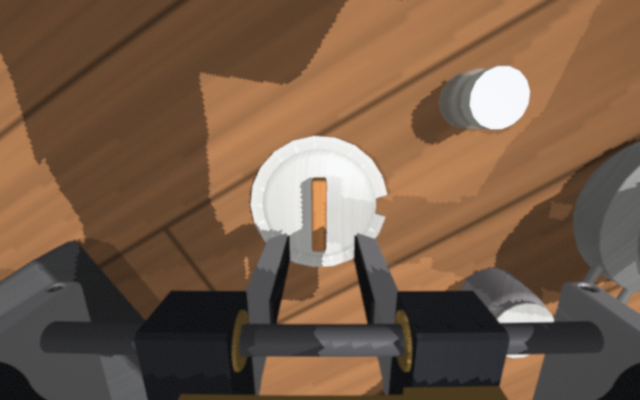

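```bash
python3 - <<'E'
from cell import manip
import numpy as np
from scipy.spatial.transform import Rotation as R
s=manip.read_state(); M=R.from_euler("xyz",s["eef_rot"]); z=M.apply([0,0,1]); a=np.cross(z,[0,0,-1]); print(z,np.degrees(a))
E
```

```text
[ 0.00900783  0.00333228 -0.99995388] [-0.19092553  0.51611061  0.        ]
```

```bash
python3 -m inch '{"grip":[-0.15,-0.15,-0.15,-0.15,-0.15,-1,-1,-1,-1,-1],"travel":[[-0.15,-0.05,-2.5],[-0.15,-0.05,-5],[-0.15,-0.05,-6.8],[-0.15,-0.05,-7.3],[-0.15,-0.05,-7.3],[-0.15,-0.05,-7.3],[-0.15,-0.05,-7.3],[-0.15,-0.05,-7.3],[-0.15,-0.05,-7.3],[-0.15,-0.05,-7.3]],"turn":[[-0.2,0.5,0],[-0.2,0.5,0],[-0.2,0.5,0],[-0.2,0.5,0],[-0.2,0.5,0],[-0.2,0.5,0],[-0.2,0.5,0],[-0.2,0.5,0],[-0.2,0.5,0],[-0.2,0.5,0]]}' 30
```

```text
clock: 22.45
eef_pos: [468.5, -335.4, -8.2]
eef_rot: [-3.141, 0.001, 2.616]
wrist_force: [-1.3, -0.1, 4.7]
finger_gap: 11.7
```

```bash
python3 -m inch '{"grip":[-1,-1,-1,-1,-1,-1,-1,-1,-1,-1],"travel":[[0,0,1],[0,0,4],[0,0,9],[0,0,14],[0,0,18.5],[1,1.6,22],[3,5,23],[5.5,9,23],[8,13.2,23],[10,16.5,23]],"turn":[[0,0,0],[0,0,0],[0,0,0],[0,0,0],[0,0,0],[0,0,-4],[0,0,-9],[0,0,-15],[0,0,-21],[0,0,-27]]}' 30
python3 - <<'E'
from cell import manip
s=manip.read_state();e=s["eef_pos"];print(e,s["finger_gap"],"to pot cm",(626-e[0])/10,(-75.5-e[1])/10,(214-e[2])/10, "turn",28.-(s["eef_rot"][2]*57.2958-90))
E
```

```text
clock: 23.7
eef_pos: [569.1, -168.6, 222.2]
eef_rot: [-3.142, 0.001, 2.142]
wrist_force: [0.8, -0.9, -2.2]
finger_gap: 11.7
[ 569.05037795 -168.56788029  222.22729696] 11.691858058360175 to pot cm 5.694962204964758 9.306788028789319 -0.8227296958424745 turn -4.740090463379417
```

```bash
python3 -m inch '{"grip":[-1,-1,-1,-1,-1,-1,-1],"travel":[[1.8,3,0],[3.6,6,0],[5,8.1,0],[5.7,9.3,0],[5.7,9.3,-0.5],[5.7,9.3,-0.8],[5.7,9.3,-0.8]],"turn":[[0,0,-2],[0,0,-4],[0,0,-4.7],[0,0,-4.7],[0,0,-4.7],[0,0,-4.7],[0,0,-4.7]]}' 30
python3 - <<'E'
from h import *
s=manip.read_state(); e=s["eef_pos"];print(e,s["eef_rot"][2]*57.2958-90)
for n in("scene","side","wrist"):
    im,W=snap(n,n+"12"); z=e[2]+8.2
    bar(W,im,e,z+35,z+48,n+" lid"); 
    P=near(W,e,62.5,z+5,z+12.5); rr=np.hypot(P[:,0]-e[0],P[:,1]-e[1]); P=P[rr>50]
    print(n,"flange",len(P),P[:,2].mean().round(1) if len(P) else 0, circ(P).round(1) if len(P)>20 else 0)
    analyse(W,(626,-75),185.3,n+" sh")
im=cv2.imread("pics/scene12.png"); im2=cv2.imread("pics/wrist12.png");cv2.imwrite("pics/m12.png",np.hstack([cv2.resize(im[120:280,230:410],(400,355)),cv2.resize(im2[60:380,100:460],(400,355))]))
E
```

```text
clock: 24.58
eef_pos: [625.6, -76.3, 214.0]
eef_rot: [-3.141, 0.0, 2.059]
wrist_force: [-1.1, -1.3, -2.0]
finger_gap: 11.8
[625.6154682  -76.3291262  213.95262646] 27.991557571114043
scene lid bar ctr 626.5 -77.2 size 11 56 dir deg -57.1 z 264.3 139
scene flange 703 231.8 [625.2 -76.1  55.7]
scene sh rim [625.4 -74.7  51.4] z 185.3 154 key n 16 (array([672.4, -54.8, 195.1]), np.float64(22.9), np.float64(51.0))
side lid bar ctr 626.2 -77.8 size 14 60 dir deg -61.9 z 263.8 106
side flange 573 231.6 [625.5 -77.6  56.2]
side sh rim [626.1 -78.2  50.2] z 184.7 181 key n 0 None
wrist lid bar ctr 625.0 -74.7 size 11 60 dir deg -62.0 z 265.3 1817
wrist flange 6227 232.4 [625.2 -75.7  55.3]
wrist sh few 0
```

View pics/m12.png

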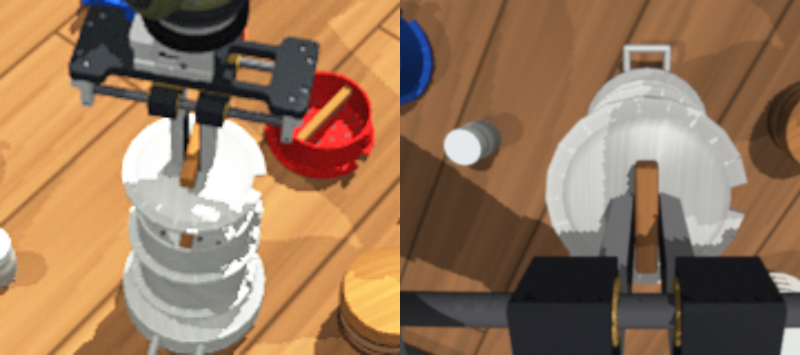

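Lid: underside ≈ 222, bar at 28.0°, notch on the right as it should be (crop (738,200)), about (0.7,0.3) mm off. Lower 42 mm.

```bash
python3 -m inch '{"grip":[-1,-1,-1,-1,-1,-1,-1,-1],"travel":[[0.07,0.03,-0.8],[0.07,0.03,-1.6],[0.07,0.03,-2.3],[0.07,0.03,-2.8],[0.07,0.03,-3.2],[0.07,0.03,-3.6],[0.07,0.03,-3.9],[0.07,0.03,-3.9]],"turn":[[0,0,0],[0,0,0],[0,0,0],[0,0,0],[0,0,0],[0,0,0],[0,0,0],[0,0,0]]}' 30
```

```text
clock: 25.72
eef_pos: [626.6, -75.7, 175.3]
eef_rot: [-3.141, 0.001, 2.06]
wrist_force: [-0.3, -0.3, -1.8]
finger_gap: 11.9
```

```bash
python3 -m inch '{"grip":[-1,-1,-1,-1],"travel":[[0,0,-0.2],[0,0,-0.32],[0,0,-0.4],[0,0,-0.4]],"turn":[[0,0,0],[0,0,0],[0,0,0],[0,0,0]]}' 30
python3 - <<'E'
from h import *
e=manip.read_state()["eef_pos"]
for n in("scene","side","wrist"):
    im,W=snap(n,n+"13"); bar(W,im,(626,-76),212,228,n+" lid"); c=analyse(W,(626,-75),185.3,n)
im=cv2.imread("pics/side13.png"); cv2.imwrite("pics/side13c.png",cv2.resize(im[110:270,290:450],(600,600)))
E
```

```text
clock: 26.22
eef_pos: [626.7, -75.7, 171.9]
eef_rot: [3.141, 0.001, 2.06]
wrist_force: [-2.3, 0.5, 4.7]
finger_gap: 11.5
scene lid bar ctr 628.1 -78.4 size 11 52 dir deg -57.8 z 222.2 138
scene rim [624.7 -73.6  52.6] z 188.4 200 key n 363 (array([638.8, -87.3, 191.8]), np.float64(-44.2), np.float64(19.7))
side lid bar ctr 632.2 -74.1 size 26 59 dir deg -60.4 z 221.1 115
side rim [626.7 -74.9  53.8] z 188.8 152 key n 178 (array([623.6, -99. , 191.6]), np.float64(-97.4), np.float64(24.4))
wrist lid bar ctr 625.7 -74.0 size 11 59 dir deg -61.8 z 222.8 1802
wrist rim [625.9 -75.4  53.6] z 189.0 729 key n 2671 (array([619.2, -58.1, 191.2]), np.float64(111.1), np.float64(18.5))
```

View pics/side13c.png

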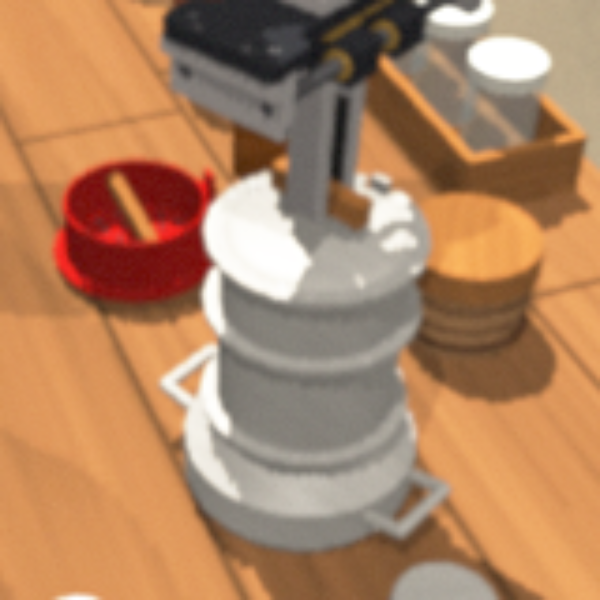

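The bar top is at 222.8 (home 223), and the key stands through the lid's notch at crop (378,183). Contact is 4.7 N. Release, rise and check.

```bash
python3 -m inch '{"grip":[-0.7,-0.5,-0.15,-0.15,-0.15,-0.15,-0.15,-0.15,-0.15,-0.15],"travel":[[0,0,0],[0,0,0],[0,0,0],[0,0,0],[0,0,0.5],[0,0,2],[0,0,5],[0,0,8],[-2,0,8],[-4,0,8]],"turn":[[0,0,0],[0,0,0],[0,0,0],[0,0,0],[0,0,0],[0,0,0],[0,0,0],[0,0,0],[0,0,0],[0,0,0]]}' 30
python3 - <<'E'
from h import *
for n in("scene","side","wrist"):
    im,W=snap(n,n+"14"); bar(W,im,(626,-76),212,228,n+" lid")
    P=near(W,(626,-75.5),62.5,184,196); rr=np.hypot(P[:,0]-626,P[:,1]+75.5)
    Q=P[(rr>54)&(P[:,2]<193)]; A=np.c_[Q[:,:2]-[626,-75.5],np.ones(len(Q))]; print("flange plane",np.linalg.lstsq(A,Q[:,2],rcond=None)[0].round(4),len(Q))
    K=near(W,(626,-75.5),64,192,199); rr=np.hypot(K[:,0]-626,K[:,1]+75.5); K=K[rr>52]; print("key pts",len(K),K.mean(0) if len(K) else 0)
s=manip.read_state();print(s["eef_pos"],s["wrist_force"])
im=cv2.imread("pics/scene14.png"); im2=cv2.imread("pics/side14.png");cv2.imwrite("pics/m14.png",np.hstack([cv2.resize(im[150:290,240:400],(400,350)),cv2.resize(im2[130:270,290:450],(400,350))]))
E
```

```text
clock: 27.62
eef_pos: [586.4, -75.7, 253.2]
eef_rot: [3.14, 0.002, 2.06]
wrist_force: [-0.7, -0.1, -0.2]
finger_gap: 40.2
scene lid bar ctr 626.9 -75.4 size 11 60 dir deg -62.2 z 222.3 175
flange plane [1.000000e-04 5.200000e-03 1.896075e+02] 521
key pts 61 [638.05633942 -57.55682243 193.46630094]
side lid bar ctr 626.4 -77.8 size 14 58 dir deg -61.5 z 221.2 205
flange plane [6.200000e-03 8.500000e-03 1.892383e+02] 408
key pts 16 [676.17255671 -52.25092538 194.63533709]
wrist lid bar ctr 618.8 -61.6 size 12 30 dir deg -58.9 z 222.7 492
flange plane [ 0.000000e+00 -1.500000e-03  1.898539e+02] 2291
key pts 81 [673.53708851 -48.57805842 195.24614152]
[586.76727552 -75.79343132 253.32944626] [-0.38884394 -0.42719692 -0.93846725]
```

View pics/m14.png

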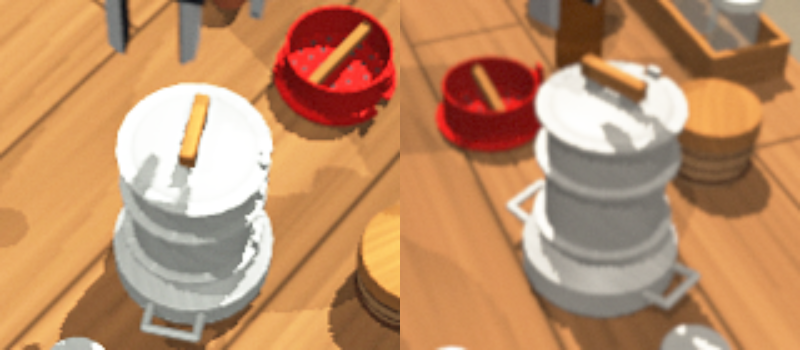

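View pics/scene14.png

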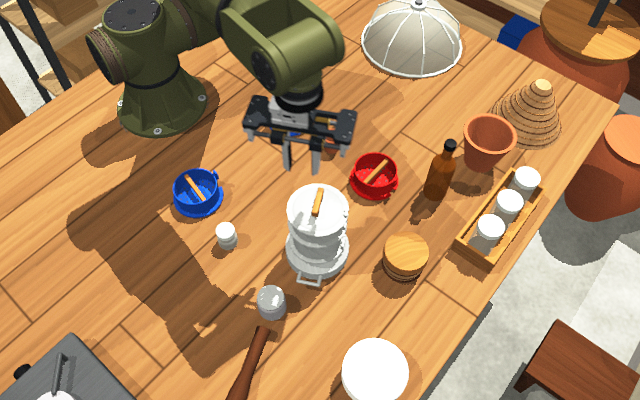

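The whole stack is upright, the lid flange is at 189.6 (home 190) with slope under 0.011, and its bar is centred within 1 mm. The fingers are clear and the bystanders are where they were. Handing in.

```bash
python3 - <<'E'
from cell import manip
print(manip.sign_off())
E
```

```text
the job is handed in; nothing more can be done
None
```

The steamer is assembled and handed in at about 28 s of the 72 s allowed. The deep tray is on the pot, the grey shallow tray on the deep one, and the lid on top, each released at rest. No verdict was reported.

**Last checks**
- **Heights:** every piece measured at its home height within about 1.5 mm: deep rim 139.0 mm (home 140), shallow rim 185.3 mm (186), lid flange 189.6 mm (190). The readings run slightly low because the cameras read about 0.5–1 mm low.
- **Centring and angle:** camera by camera, each centre lay within about 1 mm of the piece below, and the key angles (27–29°) matched within about 2°. I did not measure the lid's notch directly. Its bar sat at right angles to the key, and the side view shows the key standing through the notch.
- **Level and contact:** the lid flange slope was at most 0.011 rad, and the fingers were clear by about 30 mm. In the last scene picture the bystanders looked unmoved. The cup is hidden behind the gripper there, but nothing I did went near it.

**What disagreed**
- **Fingertip height:** the reported TCP lies about 30 mm beyond the real fingertips, as all three cameras showed. My first grasp therefore closed on air above the deep tray's bar, without harm. I applied that offset to every later move.
- **Camera offsets:** the cameras differ by up to 3 mm in y, so I compared held and placed pieces within the same camera.
- **Bar readings:** some readings of the bar and of a hidden rim were skewed where the gripper blocked the view, and I left those out.

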